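Set the laminator's thickness lever to the third click

TASK

The laminator on the clinic desk was left at some earlier film setting. With the fingertips, push its black thickness lever back (to the robot's right) until it rests against its home stop, then push it the other way and leave it resting in the third click from home, without letting it run past that click on the way. Push the lever by its two sides only, never pinch it, and leave the tape roll, carton, bottle and stapler where they are.

Things in the scene. Friction and masses are not known exactly. Their poses are not given: they have to be found in the camera images.
- laminator: White desktop laminator, fixed, 125 (its x) x 340 (its y) x 80 mm high. Origin at the centre of its underside; z up. The lever's slot runs along its y on the flat top, at x = -30 mm; home is the slot's -y end (the robot's right). Moulded ticks on the slot's +x side mark home (longer tick) and the five clicks.
- lever (a joint): Lever travel along the laminator's +y, m: 0 at the home stop (tab's middle at y = -45 mm in the laminator's frame), far stop 0.070. Clicks every 14 mm: seats at 0 (home, not counted), 0.014, 0.028, 0.042, 0.056, 0.070. A spring centres it in a seat; it may stay put within 1.5 mm of a crest midway between seats. Starts somewhere in 0.011 to 0.031.
- lever_top (a point): Centre of the top face of the black lever tab, 114 mm above the desk. The tab is an upright block 24 mm (laminator's x) x 14 mm (y, the sliding direction) x 28 mm high; its underside is 6 mm above the laminator's top, on a foot of 18 x 14 mm.
- tab_home: Half of the lever tab towards home (-y), 24 x 7 x 28 mm; origin at its underside's centre, 3.6 mm from the tab's middle. Push its outer face to leave home. Leaving a seat takes about 8 N, easing to 1 N at the crest; past it the lever snaps into the next seat, up to 7 mm ahead of the finger, and the push force falls to nothing.
- tab_far: The other half of the lever tab (+y), same size. Its outer face is pushed to move the lever towards home. Touching both halves firmly at once counts as pinching.
- tape: Roll of clear packing tape lying flat on the laminator's top, 80 mm across, 24 mm high, 60 g, on the +y part. Origin at the centre of its underside. Not to be moved.
- carton: White supply carton with a blue band, 75 x 110 x 60 mm, beside the laminator's -y end. Origin at the centre of its underside. Not to be moved.
- sanitiser: Clear bottle 52 mm across, 130 mm high, beside the laminator's +y end. Origin at the centre of its underside. Not to be moved.
- stapler: Stapler, 34 x 130 x 45 mm, lying behind the laminator (its +x side). Origin at the centre of its underside. Not to be moved.

How it is judged (in metres and radians):
On the way, in this order (a step that is already met when the one before it is completed fails the run):
1. the lever rests against its home stop (value of joint lever below 0.004 m), for 0.2 s.
2. the lever sits in the third click (value of joint lever between 0.039 and 0.045 m), for 0.2 s.
At the end, for the whole second after the job is handed in: The lever is at rest in the third click from home (joint 0.042, within 3 mm), and the tape, carton, bottle and stapler are each within 20 mm of where they started (all of step 2 and velocity of joint lever between -0.005 and 0.005 m/s and distance of each of tape, carton, sanitiser, stapler from where it was at the start of the episode below 0.02 m); the robot touches nothing.
It fails at once if the lever runs past the third click, more than halfway to the fourth (value of joint lever above 0.049 m).
It fails at once if the lever is pinched: both halves of the tab pressed by the fingers at once (contact force between the fingers and tab_home above 1.5 N and contact force between the fingers and tab_far above 1.5 N).
It fails at once if a bystander is lifted, carried or pushed away (moved more than 20 mm) (distance of any of tape, carton, sanitiser, stapler from where it was at the start of the episode above 0.02 m).
It fails at once if a bystander is tipped over (angle between any of tape, carton, sanitiser, stapler's own z axis and vertical above 0.35 rad).
It also fails if it takes over 54 s, if anything falls off the work surface, if the arm or the gripper's body presses on something with over 40 N, if the wrist force passes 120 N, or if a joint passes its speed limit or range.

ROBOT

A 7-joint arm with a two-finger parallel gripper is mounted at the origin on the work surface. World frame = base frame: x ahead of the robot, y to its left, z up, the work surface at z = 0. Lengths are in mm, angles in rad, forces in N, time in s.
With the tool pointing down it reaches from about 400 to 900 mm from the base axis. Payload 5.6 kg.
Tool frame: the origin (TCP) lies between the finger pads; the fingertips stand robot.finger_overhang ahead of it and the grasp point (between the pads) lies 3 mm ahead of it (robot.finger_overhang is the distance from the TCP to the fingertips, in mm); z points along the fingers, y is the line along which they close (so a half turn about z gives the same grasp; the last joint's range is limited). The gripper opens to 92 mm and grips with 3 to 60 N. Pads are 20 mm wide; open, the fingers measure 128 mm over their backs; the gripper's body (75 mm by 189 mm) begins 69 mm behind the grasp point.
Start: joints at [1.214, 0.468, -0.012, 1.603, 0.006, 1.071, -0.056], TCP at [200.598, -618.279, 236.592] pointing down, gripper open.
Joint ranges: [-2.53, 2.53], [-0.31, 2.02], [-1.57, 1.55], [0.28, 2.44], [-1.29, 4.43], [0.15, 1.84], [-2.92, 2.92]. Speed limits (rad/s): [2.57, 2.57, 3.14, 3.14, 3.14, 3.14, 3.14].

INTERFACE

Orientations are given as a rotation vector (axis times angle).
In Python, from cell import robot, cams gives the robot as it stands (robot), with the cameras (cams). Calls block until the motion is done:
- robot.movep(position, orientation): joint-space move of the TCP to a pose.
- robot.servo_line(position, feed=150, rotation=None): straight line of the TCP; rotation=None keeps the orientation; feed is the mean speed in mm/s.
- robot.goto_joints(angles): joint-space move.
- robot.grip(opening, newtons=None): opening from 0.0 (shut) to 1.0 (fully open); newtons is the grip in N (None keeps the last); returns when the fingers have stopped.
- robot.hold(seconds).
- robot.ik(position, orientation): joint angles nearest the present ones, or None.
- cams.read_camera(name): name is "scene" or "top" or "wrist"; returns the picture (384x512x3 uint8, red, green, blue); there is no depth.
- cams.camera_info(name): a dict with "camera_matrix" (3x3 intrinsics, pixels), "k1" (the pictures are not rectified: a ray, as slopes to the right and down, at radius r is drawn at 1 + k1 r^2 times it, then the intrinsics apply), "R" (3x3) and "t" (3): a world point X has camera coordinates R X + t. Camera axes: x right, y down, z forward; pixel columns grow to the right and rows downward; lengths in mm; the calibration is good to about 2 mm. A picture is of the moment at which its call begins: read the wrist's pose just before it. camera_info takes no time and is no camera call; for the wrist camera it gives the pose at the moment of the call.
A pose or a line that the arm cannot do raises robot.IKError and nothing moves.
- robot.job_done(): hands the job in; it is judged then, once.
Readings, each from a call of its own:
- robot.read_t(): time.
- robot.read_joints(): joint angles.
- robot.read_joint_velocities(): joint speeds.
- robot.read_joint_torque(): joint torques, N m.
- robot.read_tcp_pos(): TCP position.
- robot.read_tcp_rot(): TCP orientation.
- robot.read_contact_force(): force on the tool from outside, world axes, zero at the start.
- robot.read_wrist_torque(): the same for the moment, N m.
- robot.read_grip_width(): opening from 0.0 (shut) to 1.0 (fully open).
- robot.read_grip_force(): force on a finger pad.
Only numpy, scipy, OpenCV 4.12 (cv2) and the standard library are available. Lean on these libraries where they do the work, as an engineer would, in place of code of your own. Each camera call takes 0.05 s, during which the arm holds its last target. There are 200 camera calls.

## Working session

There is one attempt and no reset: what is moved stays moved. The work goes in short steps, each a Python script; the robot and the scene stay as the last script left them, time stands still between calls to the robot, and variables do not carry over. Pictures are saved under pics/ and viewed, at most 10 in all, crops included, and the job is handed in when it is done.

```bash
mkdir -p pics; ls
python3 - <<'E'
from cell import robot, cams
import cv2
for n in("top","scene"):
    cv2.imwrite(f"pics/{n}0.png",cams.read_camera(n)[:,:,::-1])
    i=cams.camera_info(n);print(n,i)
print(robot.finger_overhang,robot.read_tcp_rot(),robot.read_t(),robot.read_contact_force())
E
```

```text
cell.py
pics
top {'camera_matrix': array([[383.81489111,   0.        , 257.28334777],
       [  0.        , 383.81489111, 188.62260601],
       [  0.        ,   0.        ,   1.        ]]), 'k1': -0.005273702573710035, 'R': array([[ 0.04923937, -0.99878215,  0.00311538],
       [-0.97861957, -0.04886854, -0.1997889 ],
       [ 0.19969783,  0.00678871, -0.97983401]]), 't': array([ 26.92428611, 618.71943025, 977.04452279])}
scene {'camera_matrix': array([[398.70184606,   0.        , 256.01898369],
       [  0.        , 398.70184606, 195.66431262],
       [  0.        ,   0.        ,   1.        ]]), 'k1': -0.01784383649325098, 'R': array([[ 0.59307524,  0.80500861,  0.01492975],
       [ 0.66176891, -0.4768164 , -0.57853957],
       [-0.45861059,  0.35299754, -0.81551767]]), 't': array([-385.28680299, -324.41952567, 1456.45991536])}
22.0 [-3.10152973e+00 -4.90549285e-01  6.18257035e-04] 0.1 [ 0.89548948  0.96396547 -0.22976926]
```

View pics/top0.png

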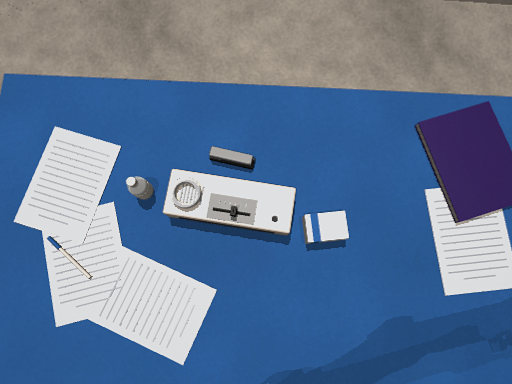

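View pics/scene0.png

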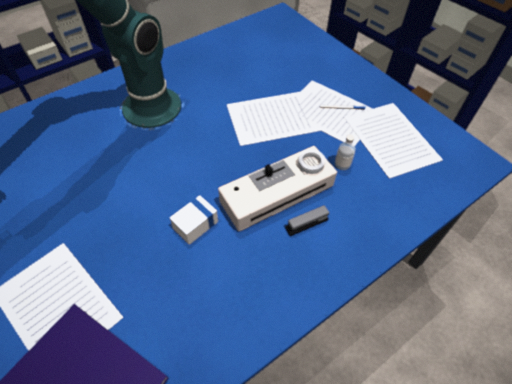

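The top view shows the laminator's top with corners near (173,170), (296,186), (290,234) and (164,216). The lever is near (234,211), the tape (186,194), the carton (327,227), the bottle (140,187) and the stapler (232,157). The scene view agrees. Next I'll get coarse positions and look with the wrist camera.

```bash
cat > h.py <<'E'
from cell import robot, cams
import numpy as np, cv2
from scipy.spatial.transform import Rotation as Ro
def dist(i): return np.array([i["k1"],0,0,0,0.])
def unproj(i,uv,z):
    uv=np.array(uv,float).reshape(-1,1,2)
    s=cv2.undistortPoints(uv,i["camera_matrix"],dist(i)).reshape(-1,2)
    d=np.c_[s,np.ones(len(s))]@i["R"]; c=-i["R"].T@i["t"]
    return c+d*((z-c[2])/d[:,2])[:,None]
def proj(i,X):
    return cv2.projectPoints(np.array(X,float).reshape(-1,1,3),cv2.Rodrigues(i["R"])[0],i["t"],i["camera_matrix"],dist(i))[0].reshape(-1,2)
def rot(yaw): # tool down, tool y axis at angle yaw+90deg of world x
    return (Ro.from_euler('z',yaw)*Ro.from_euler('x',np.pi)).as_rotvec()
E
python3 - <<'E'
from h import *
np.set_printoptions(precision=1,suppress=True)
i=cams.camera_info("top")
c=unproj(i,[(173,170),(296,186),(290,234),(164,216)],80);print(c,c.mean(0))
d=c[0]-c[1];print(np.linalg.norm(d),np.arctan2(d[1],d[0])-np.pi/2)
print(unproj(i,[(234,209)],114))
for z,p in((104,(186,194)),(60,(327,227)),(60,(140,187)),(45,(232,157))):print(unproj(i,[p],z))
w=cams.camera_info("wrist");print(w)
T=Ro.from_rotvec(robot.read_tcp_rot()).as_matrix()
print(T,"cam in tool",T.T@(-w["R"].T@w["t"]-robot.read_tcp_pos()), w["R"]@T)
E
```

```text
[[652.7 286.1  80. ]
 [625.3 -45.3  80. ]
 [497.  -33.4  80. ]
 [527.7 298.1  80. ]] [575.7 126.4  80. ]
332.56030516756255 -0.0825841803881302
[[550.3 113.7 114. ]]
[[584.7 240.9 104. ]]
[[ 522.2 -133.    60. ]]
[[605.7 375.9  60. ]]
[[706.9 132.9  45. ]]
{'camera_matrix': array([[266.1,   0. , 255.2],
       [  0. , 266.1, 188.9],
       [  0. ,   0. ,   1. ]]), 'k1': -0.00539721390485794, 'R': array([[ 0.3, -1. , -0. ],
       [-0.9, -0.3,  0.3],
       [-0.3, -0.1, -1. ]]), 't': array([-648. ,  -30.5,  390.8])}
[[ 1.   0.3 -0. ]
 [ 0.3 -1.   0. ]
 [-0.  -0.  -1. ]] cam in tool [  75.7   -0.9 -147.4] [[ 0.   1.   0. ]
 [-1.   0.  -0.3]
 [-0.3 -0.   1. ]]
```

Run:
```python
from h import *
np.set_printoptions(precision=3,suppress=True)
R=rot(-0.085)
robot.grip(0.0,40)
robot.movep([490,119,230],R)
robot.servo_line([490,119,165],150)
robot.hold(0.2)
i=cams.camera_info("wrist");im=cams.read_camera("wrist")
np.savez("w1.npz",im=im,**i)
cv2.imwrite("pics/w1.png",im[:,:,::-1])
print(robot.read_t(),robot.read_tcp_pos(),robot.read_joints(),robot.read_contact_force(),robot.read_grip_width(),proj(i,[[550,114,114]]))
```

```text
5.075 [490.554 119.108 165.87 ] [ 0.308  0.431 -0.746  1.981  0.381  0.87  -2.299] [-0.496  0.173 -0.113] 0.0038725866692291334 [[256.756 136.995]]
```

View pics/w1.png

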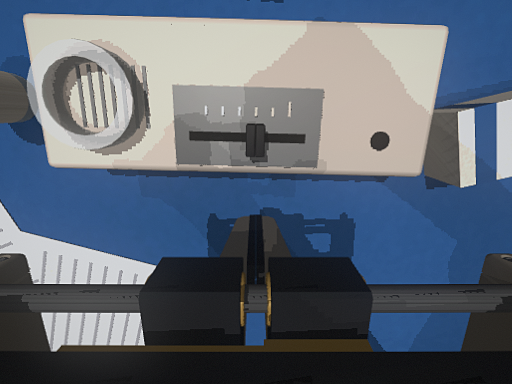

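The wrist view shows ticks at columns 205–290, with the longer home tick at (290,109) on the right. The black tab is at about (257,140), and the slot runs along row 137 from 189 to 305. I'll zoom in on the lever.

Run:
```python
from h import *
np.set_printoptions(precision=2,suppress=True)
w=np.load("w1.npz");im=w["im"]
cv2.imwrite("pics/w1c.png",cv2.resize(im[80:170,170:330,::-1],None,fx=5,fy=5,interpolation=cv2.INTER_NEAREST))
print(unproj(w,[(25,15),(447,27),(421,175),(48,165),(290,109),(206,111),(189,135),(305,139)],80))
print(unproj(w,[(256,125)],114))
```

```text
[[655.71 285.47  80.  ]
 [619.34 -41.26  80.  ]
 [501.42 -30.25  80.  ]
 [538.76 301.66  80.  ]
 [568.1   84.28  80.  ]
 [572.5  154.9   80.  ]
 [554.01 172.18  80.  ]
 [542.12  72.59  80.  ]]
[[558.64 113.83 114.  ]]
```

View pics/w1c.png

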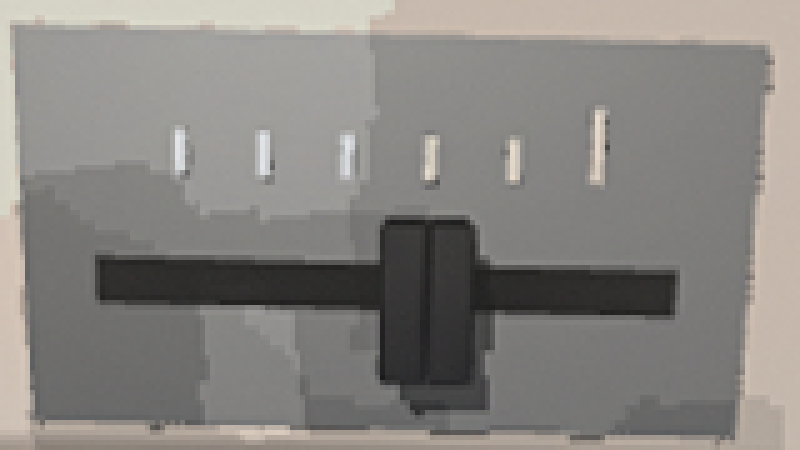

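The crop puts the tab top's centre at full-image pixel (255.4,140). The ticks sit at columns 289.9 (home), 272.8, 256.2, 239.4, 222.8 and 206, all at about row 111.

Run:
```python
from h import *
np.set_printoptions(precision=2,suppress=True)
w=np.load("w1.npz")
u=np.array([599,514,431,347,264,180])/5+170
t=unproj(w,np.c_[u,[110.8,112,112,111.2,110.8,110.5]],80)
d=t[-1]-t[0];print(np.linalg.norm(d))
s=unproj(w,[(189.5,136),(305,138.6)],80);e=s[0]-s[1]
c=unproj(w,[(25,15),(447,27),(421,175),(48,165)],80);f=c[0]-c[1];g=c[3]-c[2]
for v in(d,e,f,g):print("yaw",-np.arctan2(v[0],v[1]),np.linalg.norm(v))
L=unproj(w,[(255.4,140)],114)[0]
for yaw in(-.09,-.11,-.12):
    y=np.array([-np.sin(yaw),np.cos(yaw),0])
    print(yaw,L,"travel",(L-t[0])@y,"slot mid",s.mean(0),"lever rel slot mid",(L-s.mean(0))@y, "c",c.mean(0))
```

```text
70.60663528264692
yaw -0.08842743995881781 70.60663528264692
yaw -0.10704516673884332 99.87269406455933
yaw -0.11086438320256486 328.7439995798775
yaw -0.11202791508390689 334.00272646450975
-0.09 [547.9  115.18 114.  ] travel 28.855370854316263 slot mid [547.8  122.23  80.  ] lever rel slot mid -7.007159432133219 c [578.81 128.91  80.  ]
-0.11 [547.9  115.18 114.  ] travel 28.420738146343382 slot mid [547.8  122.23  80.  ] lever rel slot mid -6.991094285650674 c [578.81 128.91  80.  ]
-0.12 [547.9  115.18 114.  ] travel 28.19914777983612 slot mid [547.8  122.23  80.  ] lever rel slot mid -6.982012637881678 c [578.81 128.91  80.  ]
```

Yaw is about -0.107 and the lever is near 0.028. Now I'll push it home with the shut fingers from the +y side.

```bash
cat >> h.py <<'E'
L=np.array([547.9,115.2,0]); yaw=-0.107
V=np.array([-np.sin(yaw),np.cos(yaw),0]); R=rot(yaw)
def P(s,z): return L+s*V+[0,0,z]
def S(): return (robot.read_tcp_pos()-L)@V
def F(): return robot.read_contact_force()@V
E
python3 - <<'E'
from h import *
robot.servo_line(P(45,165),150,R)
robot.servo_line(P(45,114),100)
robot.hold(0.2)
f0=F();print("f0",f0,robot.read_tcp_pos(),S(),robot.read_t())
s=45; log=[]
while s>-12:
    s-=2 if s>2 else 1
    robot.servo_line(P(s,114),40)
    f=F()-f0;log.append((s,round(S(),1),round(f,1)))
    if f>14 and s<6 or f>25:break
robot.hold(0.4);print(log,F()-f0,S(),robot.read_t())
E
```

```text
f0 0.24200070097002843 [553.11497908 160.10297275 114.6799209 ] 45.2031094449397 6.5833
[(43, np.float64(42.7), np.float64(-0.3)), (41, np.float64(40.8), np.float64(-0.0)), (39, np.float64(38.8), np.float64(0.5)), (37, np.float64(36.8), np.float64(-0.1)), (35, np.float64(34.8), np.float64(0.3)), (33, np.float64(32.8), np.float64(-1.1)), (31, np.float64(30.8), np.float64(0.2)), (29, np.float64(28.8), np.float64(-0.6)), (27, np.float64(26.8), np.float64(-0.6)), (25, np.float64(24.8), np.float64(-0.8)), (23, np.float64(22.8), np.float64(-0.5)), (21, np.float64(21.0), np.float64(-0.8)), (19, np.float64(20.3), np.float64(4.1)), (17, np.float64(18.3), np.float64(4.3)), (15, np.float64(14.6), np.float64(1.0)), (13, np.float64(11.7), np.float64(-0.6)), (11, np.float64(10.5), np.float64(0.2)), (9, np.float64(8.8), np.float64(0.4)), (7, np.float64(7.0), np.float64(0.2)), (5, np.float64(6.3), np.float64(4.5)), (3, np.float64(4.3), np.float64(4.9)), (1, np.float64(0.7), np.float64(2.8)), (0, np.float64(-1.1), np.float64(-0.2)), (-1, np.float64(-1.5), np.float64(0.3)), (-2, np.float64(-2.2), np.float64(-0.3)), (-3, np.float64(-3.1), np.float64(0.2)), (-4, np.float64(-4.1), np.float64(-0.3)), (-5, np.float64(-5.1), np.float64(-0.7)), (-6, np.float64(-6.1), np.float64(-0.6)), (-7, np.float64(-7.0), np.float64(0.0)), (-8, np.float64(-7.2), np.float64(2.5)), (-9, np.float64(-7.3), np.float64(5.6)), (-10, np.float64(-7.4), np.float64(7.0)), (-11, np.float64(-7.5), np.float64(8.9)), (-12, np.float64(-7.6), np.float64(10.5))] 11.50668258365356 -7.589726474595656 15.7333
```

The lever is home: the contacts at 21, 7 and -7 are 14 mm apart, followed by a hard stop. Now I'll cross over and push out to the third click.

Run:
```python
from h import *
robot.servo_line(P(8,114),80)
robot.servo_line(P(8,155),150)
robot.servo_line(P(-68,155),150)
robot.servo_line(P(-68,114),120)
robot.servo_line(P(-53,114),60)
robot.hold(0.1);f0=F()
s=-53;log=[]
while s<-11:
    s+=1
    robot.servo_line(P(s,114),25)
    log.append((s,round(float(S()),1),round(float(F()-f0),1)))
    if S()>-11: break
robot.hold(0.3);print(log,F()-f0,S())
robot.servo_line(P(-25,114),60)
robot.servo_line(P(-25,165),150)
robot.servo_line([490,119,165],150)
robot.hold(0.2)
i=cams.camera_info("wrist");im=cams.read_camera("wrist")
np.savez("w2.npz",im=im,**i)
cv2.imwrite("pics/w2.png",cv2.resize(im[80:170,170:330,::-1],None,fx=5,fy=5,interpolation=cv2.INTER_NEAREST))
print(robot.read_t(),proj(i,[P(14,114),P(14-1.5,114),P(7,114)])*5-[850,400])
```

```text
[(-52, -52.1, 0.9), (-51, -51.0, -0.2), (-50, -50.1, -0.1), (-49, -49.8, -2.1), (-48, -49.4, -4.3), (-47, -49.1, -5.4), (-46, -47.9, -6.1), (-45, -45.7, -2.6), (-44, -43.0, 0.1), (-43, -41.9, 1.4), (-42, -41.6, 1.6), (-41, -40.9, 1.0), (-40, -39.9, 1.3), (-39, -38.9, 0.7), (-38, -37.9, 0.6), (-37, -36.9, 0.3), (-36, -36.2, 0.1), (-35, -35.8, -1.9), (-34, -35.4, -4.4), (-33, -35.1, -6.3), (-32, -33.8, -4.4), (-31, -31.7, -3.6), (-30, -29.0, 0.2), (-29, -28.0, 1.4), (-28, -27.6, 1.0), (-27, -26.9, 0.2), (-26, -25.9, 0.9), (-25, -24.9, 0.5), (-24, -23.9, 0.6), (-23, -22.9, 1.2), (-22, -22.2, 0.4), (-21, -21.8, -2.3), (-20, -21.4, -4.6), (-19, -21.1, -5.7), (-18, -19.9, -4.8), (-17, -17.7, -3.4), (-16, -15.1, 0.6), (-15, -14.0, 1.5), (-14, -13.6, 1.3), (-13, -12.9, 0.8), (-12, -11.9, 1.3), (-11, -10.9, 1.5)] 0.7206209057380208 -11.00886667583469
30.7 [[317.84587716 301.62676198]
 [328.03263863 301.61416826]
 [365.38713868 301.56930269]]
```

View pics/w2.png

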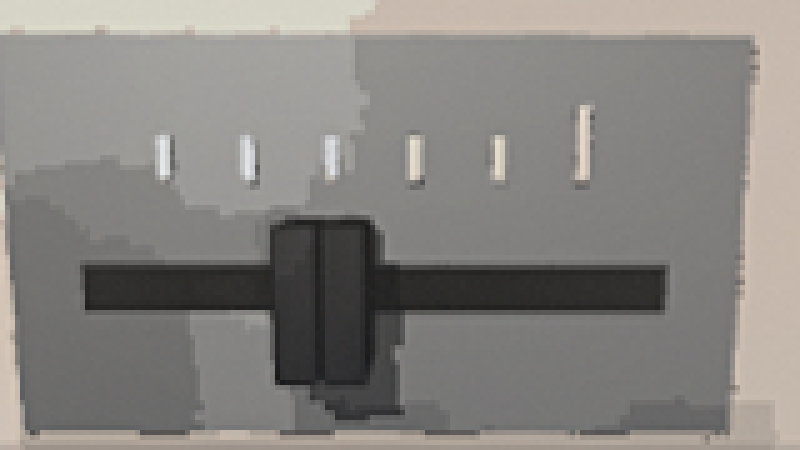

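The tab's top centre is at crop pixel (320,300), against (318,302) predicted for 0.042. That puts it in the third click. There were three clear snaps, and the arm is free.

```bash
python3 -c "
from cell import robot, cams
print(robot.job_done())"
```

```text
the job is handed in; nothing more can be done
None
```

The lever was pushed back to its home stop and then out to rest in the third click (about 0.042 by the wrist camera), with no contact planned or seen with the tape, carton, bottle or stapler, and the job was handed in at about 31 s; the hand-in returned no verdict.

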